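# Tighten the loose grease tub and shelve it

### The job

One of the three grease tubs in the plywood rack has a loose screw cap: its orange bar does not line up with the red marks. While that tub still stands in its pocket, turn its cap clockwise until it is tight with the bar in line with the marks, then stand the tub upright on the blue pad of the low white shelf, wholly on the pad, setting it down rather than dropping it. Leave the two tight tubs as they are in the rack.

Things in the scene. Friction and masses are not known exactly. Their poses are not given: they have to be found in the camera images.
- tub_a: White tub with a green band, 60 x 60 x 60 mm, 0.2 to 0.4 kg with its black screw cap (44 mm across). The cap carries an upright orange grip bar 42 long, 13 wide, 28 mm high, on the tub's axis; bar foot 76 mm, bar top 104 mm above the tub's underside. Origin: centre of the underside, z up. Two red marks on the shoulder, at the tub's +x and -x edges. One of three alike tubs.
- tub_b: White tub with a green band, 60 x 60 x 60 mm, 0.2 to 0.4 kg with its black screw cap (44 mm across). The cap carries an upright orange grip bar 42 long, 13 wide, 28 mm high, on the tub's axis; bar foot 76 mm, bar top 104 mm above the tub's underside. Origin: centre of the underside, z up. Two red marks on the shoulder, at the tub's +x and -x edges. One of three alike tubs.
- tub_c: White tub with a green band, 60 x 60 x 60 mm, 0.2 to 0.4 kg with its black screw cap (44 mm across). The cap carries an upright orange grip bar 42 long, 13 wide, 28 mm high, on the tub's axis; bar foot 76 mm, bar top 104 mm above the tub's underside. Origin: centre of the underside, z up. Two red marks on the shoulder, at the tub's +x and -x edges. One of three alike tubs.
- cap_a (a joint): Cap angle on tub_a (rad) = angle of its orange bar from the tub's x axis, anticlockwise seen from above. 0: tight, at a firm stop, bar in line with the red marks; larger: looser (to 1.5). One of the three caps starts loose (0.7 to 1.3), two tight. Clockwise tightens; takes about 0.1 N m, stays where left. The tub can be lifted by the bar.
- cap_b (a joint): Cap angle on tub_b (rad) = angle of its orange bar from the tub's x axis, anticlockwise seen from above. 0: tight, at a firm stop, bar in line with the red marks; larger: looser (to 1.5). One of the three caps starts loose (0.7 to 1.3), two tight. Clockwise tightens; takes about 0.1 N m, stays where left. The tub can be lifted by the bar.
- cap_c (a joint): Cap angle on tub_c (rad) = angle of its orange bar from the tub's x axis, anticlockwise seen from above. 0: tight, at a firm stop, bar in line with the red marks; larger: looser (to 1.5). One of the three caps starts loose (0.7 to 1.3), two tight. Clockwise tightens; takes about 0.1 N m, stays where left. The tub can be lifted by the bar.
- rack: Plywood rack, fixed, 90 x 340 mm (x, y), 24 mm high, with three square pockets (63 mm wide, 16 mm deep, floor 8 mm above the table) in a row along its y axis, 110 mm apart, one tub in each, in any order. The pockets keep the tubs from turning. Origin: centre of its underside.
- pad (a point): Centre of the upper face of the blue square pad, 120 x 120 mm, on top of a low white shelf (180 x 180 mm), z up, x and y along the pad's sides. The face is 60 mm above the table. Nothing stands on the shelf.

How it is judged:
By the outcome, as a careful person would: the job done as asked, in the order asked, and still so for the second after the job is handed in, with the robot touching nothing.
It also fails if it takes over 42 s, if anything falls off the work surface, if the arm or the gripper's body presses on something with over 40 N, if the wrist force passes 120 N, or if a joint passes its speed limit or range.

### The arm

A 6-joint arm with a two-finger parallel gripper is mounted at the origin on the work surface. World frame = base frame: x ahead of the robot, y to its left, z up, the work surface at z = 0. Lengths are in m, angles in rad, forces in N, time in s.
With the tool pointing down it reaches from about 0.375 to 0.975 m from the base axis. Payload 3.8 kg.
Tool frame: the origin (TCP) lies midway between the tips of the shut fingers; the grasp point (between the pads) lies 19 mm behind it; z points along the fingers, y is the line along which they close (so a half turn about z gives the same grasp; the last joint's range is limited). The gripper opens to 85 mm and grips with 20 to 120 N. Pads are 22 mm wide; open, the fingers measure 114 mm over their backs; the gripper's body (76 mm by 85 mm) begins 54 mm behind the grasp point. The pads swing forward as they close: fully open they stand 13 mm farther back than shut.
Start: joints at [-1.333, 0.264, 1.604, -0, 1.274, -0.037], TCP at [0.183, -0.65, 0.209] pointing down, gripper open.
Joint ranges: [-2.63, 2.63], [-0.94, 2.18], [0.31, 2.57], [-1.31, 4.45], [0, 2.66], [-2.55, 2.55]. Speed limits (rad/s): [2.57, 2.57, 3.14, 3.14, 3.14, 3.14].

### API

Orientations are given as a rotation vector (axis times angle).
In Python, from workcell import bot, read_camera, camera_info, ticket gives the robot as it stands.
- The arm moves only by the tool servo_tool, never from a script. Its argument "targets" is a list of rows, each an object of numbers: "hand": the closure, from -1 (fully open) to 1 (shut); "x", "y", "z": the shift along the tool's x, y, z as a fraction of full scale; "roll": the turn about the tool's z as a fraction of full scale. In form: [{"hand": .., "x": .., "y": .., "z": .., "roll": ..}, ...]. A call has 1 to 10 rows; each row is the pose to reach, as a shift and turn from the pose commanded when the call began, along the tool's axes at that moment, turning the shorter way round; what a row does not reach only later rows make up. Full scale, the value 1, is 50 cm for a shift and 180 degrees for a turn. A row lasts 1/12 s, in which the tool goes at most 41.7 mm and 7.16 degrees, less where a joint would pass 70% of its speed; a pose out of reach is approached as far as the arm can. A call with a number of a shift or a turn outside -1 to 1 is refused whole. A call with a gripper value outside its range is refused whole. The fingers move at their own pace and stop on an object; "grip_force" is the grip in N (left out, the last holds). Time passes only in rows, so rows that repeat a pose let the fingers close. It gives the time, the measured TCP pose, the force, the opening and the grip force at its end, in the units of the state.
- bot.read_state(): the state, without advancing time (a new reading comes with each control period).
- read_camera(name): name is "scene" or "top"; returns the picture (384x512x3 uint8, red, green, blue); there is no depth.
- camera_info(name): a dict with "fx", "fy", "cx", "cy" (pixels), "eye" and "orientation" of the camera in the world. Camera axes: x right, y down, z forward; pixel columns grow to the right and rows downward; lengths in m; the calibration is good to about 2 mm. A picture is of the moment at which its call begins. camera_info takes no time and is no camera call.
- ticket.finish_job(): hands the job in; it is judged then, once.
The state is a dict: "time": time; "q": joint angles; "joint_vel": joint speeds; "joint_torque": joint torques, N m; "tool_pos": TCP position; "tcp_rot": TCP orientation; "wrist_force": force on the tool from outside, world axes, zero at the start; "torque": the same for the moment, N m; "width": opening from 0.0 (shut) to 1.0 (fully open); "grip_force": force on a finger pad.
Only numpy, scipy, OpenCV 4.12 (cv2) and the standard library are available. Lean on these libraries where they do the work, as an engineer would, in place of code of your own. Each camera call takes 0.05 s, during which the arm holds its last target. There are 200 camera calls.

## Working session

There is one attempt and no reset: what is moved stays moved. The work goes in short steps, Python scripts to look and compute and a tool call to move; the robot and the scene stay as the last step left them, time stands still between calls to the robot, and variables do not carry over. Pictures are saved under pics/ and viewed, at most 12 in all, crops included, and the job is handed in when it is done.

Besides the shell and the picture viewer there is one more tool, called after "Request:" by a JSON object that holds its "method" and its "body", one argument or row to a line. servo_tool: Moves the arm, as the interface text tells. Its arguments: {"type":"object","properties":{"targets":{"type":"array"},"grip_force":{"type":"number"}},"required":["targets"]}

```bash
mkdir -p pics; python3 - <<'E'
from workcell import *
import cv2
for n in("scene","top"):
    cv2.imwrite(f"pics/{n}0.png",read_camera(n)[:,:,::-1]); print(n,camera_info(n))
s=bot.read_state();print(s)
E
```

```text
scene {'fx': 452.07877584213475, 'fy': 452.07877584213475, 'cx': 253.62561466820924, 'cy': 193.12842459923908, 'eye': array([1.07762531, 0.50304066, 0.69773592]), 'orientation': array([-1.05233524, -2.35075529,  1.07655174])}
top {'fx': 371.6902666622894, 'fy': 371.6902666622894, 'cx': 253.8961046791461, 'cy': 195.00447091240213, 'eye': array([0.47972361, 0.02649661, 0.89545074]), 'orientation': array([-2.19019561,  2.21624983, -0.07547095])}
{'time': 0.1, 'q': array([-1.33291854e+00,  2.64696426e-01,  1.60526030e+00,  1.69167341e-05,
        1.27370525e+00, -3.69113634e-02]), 'joint_vel': array([-0.00149057, -0.00303754, -0.00477059, -0.00043099,  0.00150318,
       -0.00059327]), 'joint_torque': array([ 4.07638718e-04, -5.16708291e+01, -3.68587267e+01, -3.53860258e-06,
        6.25687375e-03, -2.88643639e-05]), 'tool_pos': array([ 0.18298427, -0.64897739,  0.20766169]), 'tcp_rot': array([-3.10994689e+00, -4.29991110e-01,  3.00600167e-04]), 'wrist_force': array([-0.73724796, -0.61730438, -0.38018863]), 'torque': array([-0.00605788,  0.00031044, -0.069735  ]), 'grip_force': 0.0, 'width': 1.0001922205016933}
```

View pics/top0.png

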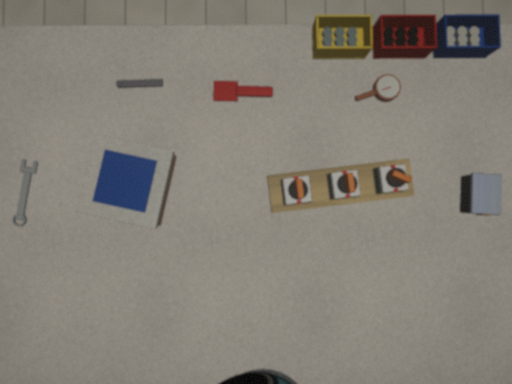

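View pics/scene0.png

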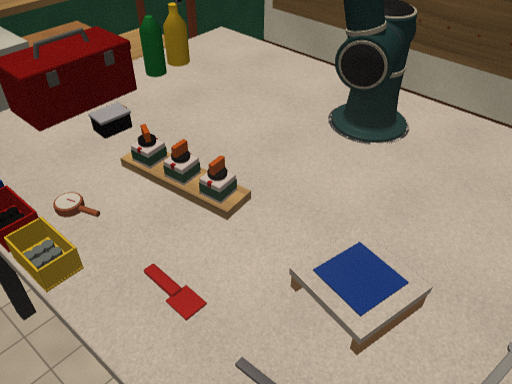

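The top view shows three tubs at about (297,189), (346,184) and (395,178). The right one has its bar askew, so that is the loose one. The blue pad is at about (125,181).

```bash
cat > h.py <<'E'
from workcell import *
import cv2, numpy as np
from scipy.spatial.transform import Rotation as R
def ray(n,uv,z):
    c=camera_info(n); uv=np.atleast_2d(uv).astype(float)
    d=np.c_[(uv[:,0]-c["cx"])/c["fx"],(uv[:,1]-c["cy"])/c["fy"],np.ones(len(uv))]
    d=R.from_rotvec(c["orientation"]).apply(d); e=np.array(c["eye"])
    return e+d*((z-e[2])/d[:,2])[:,None]
def blobs(m,amin):
    cs=cv2.findContours(m.astype(np.uint8),cv2.RETR_EXTERNAL,cv2.CHAIN_APPROX_NONE)[0]
    return [c[:,0] for c in cs if cv2.contourArea(c)>=amin]
def rect(n,c,z):
    p=ray(n,c,z)[:,:2]; r=cv2.minAreaRect((p*1000).astype(np.float32)); return np.round(r[0],1),np.round(r[1],1),round(r[2],1)
E
python3 - <<'E'
from h import *
for n in("top","scene"):
    im=cv2.imread(f"pics/{n}0.png"); hsv=cv2.cvtColor(im,cv2.COLOR_BGR2HSV); H,S,V=[hsv[...,i].astype(int) for i in range(3)]
    roi=np.zeros(H.shape,bool)
    if n=="top": roi[155:215,262:418]=1
    else: roi[115:215,115:255]=1
    for c in blobs((H>100)&(H<130)&(S>150)&(V>60),800): print(n,"pad",rect(n,c,.06))
    for c in blobs(roi&(H<16)&(H>4)&(S>170)&(V>100),15): print(n,"bar@.112",c.mean(0),rect(n,c,.112))
    for c in blobs(roi&((H<4)|(H>174))&(S>120)&(V>80),1): print(n,"red",c.mean(0),ray(n,c.mean(0),.068)[0])
    if n=="top":
        for c in blobs(roi&(H>8)&(H<30)&(S>60),800): print("rack@.024",rect(n,c,.024))
        for c in blobs(roi&(S<50)&(V>120)&(np.arange(384)[:,None]>160),60): print("white",c.min(0),c.max(0),rect(n,c,.068))
a=cv2.imread("pics/top0.png")[150:220,260:420];b=cv2.imread("pics/scene0.png")[110:215,115:255]
a=cv2.resize(a,(800,350),interpolation=2);b=cv2.resize(b,(333,250),interpolation=2)
o=np.zeros((600,800,3),np.uint8);o[:350]=a;o[350:,:333]=b;cv2.imwrite("pics/c0.png",o)
E
```

```text
top pad (array([558.7, 302.3]), array([112.2, 112.1]), 77.2)
top red [298.5 201.5] [ 0.50687954 -0.08697565  0.068     ]
top red [395.8 189.6] [ 0.53104747 -0.30637837  0.068     ]
top red [344.         172.66666667] [ 0.57044515 -0.19054837  0.068     ]
top red [392.5 166.5] [ 0.58325173 -0.30057606  0.068     ]
rack@.024 (array([ 545.6, -193.5]), array([ 88.9, 341.4]), 6.3)
white [283 177] [296 204] (array([531.7, -67. ]), array([60.1, 23.4]), 7.1)
white [299 175] [311 202] (array([ 535.7, -102.7]), array([60.3, 23.5]), 3.9)
white [332 171] [345 198] (array([ 543.7, -176.6]), array([60. , 24.5]), 7.1)
white [348 170] [359 196] (array([ 547.3, -212.1]), array([59.5, 21.7]), 3.3)
white [380 166] [393 192] (array([ 555.6, -285.6]), array([60.3, 24. ]), 6.8)
white [262 161] [417 214] (array([ 537.6, -180.9]), array([350.1, 119.4]), 89.3)
scene pad (array([560.9, 304.2]), array([118.4, 119. ]), 77.1)
scene bar@.112 [216.24137931 160.62068966] (array([537.1, -79.7]), array([41., 12.]), 6.4)
scene bar@.112 [178.75862069 143.89655172] (array([ 549.8, -188.3]), array([41.1, 11. ]), 5.7)
scene bar@.112 [144.5        128.54166667] (array([ 561.3, -297.2]), array([40.8, 12. ]), 65.8)
scene red [209. 182.] [ 0.56303747 -0.07913008  0.068     ]
scene red [172.5 164. ] [ 0.573579   -0.18892588  0.068     ]
scene red [138.75       148.66666667] [ 0.58769795 -0.29608153  0.068     ]
```

View pics/c0.png

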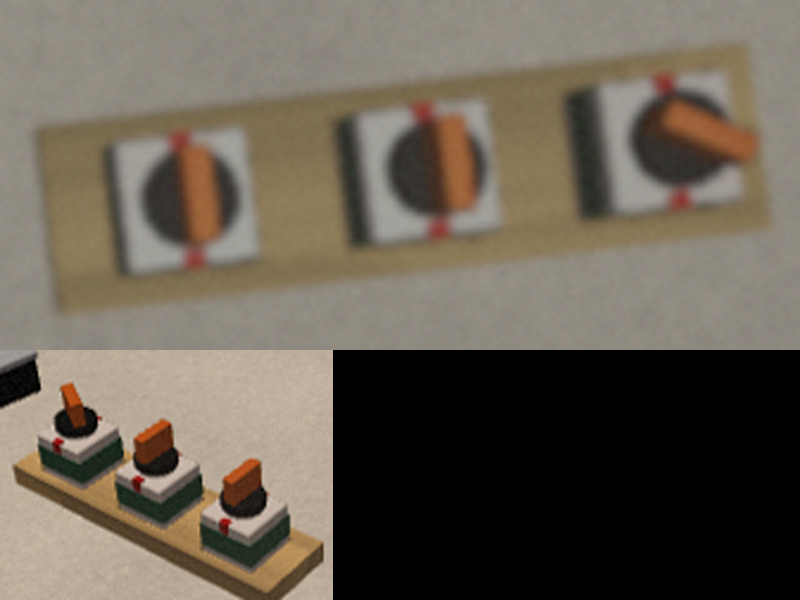

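The crop confirms it: the right-hand tub's bar is about 60° anticlockwise of its red marks. The other two bars line up.

```bash
cat >> h.py <<'E'
def goal(p,yaw_y):
    """row values for world TCP p and tool-y heading yaw_y (deg, mod 180)"""
    s=bot.read_state(); M=R.from_rotvec(s["tcp_rot"]); d=M.inv().apply(np.array(p)-s["tool_pos"])/.5
    y=M.as_matrix()[:,1]; h=np.degrees(np.arctan2(y[1],y[0])); r=-((yaw_y-h+90)%180-90)
    print("tcp",s["tool_pos"].round(4),"yhead",h.round(1),"-> xyz",d.round(4),"roll",round(r/180,4),"q",s["q"].round(2),"t",s["time"],
     "F",s["wrist_force"].round(1),"T",s["torque"].round(3),"w",round(s["width"],3),"g",round(s["grip_force"],1))
E
python3 - <<'E'
from h import *
im=cv2.imread("pics/top0.png"); hsv=cv2.cvtColor(im,cv2.COLOR_BGR2HSV); H,S,V=[hsv[...,i].astype(int) for i in range(3)]
roi=np.zeros(H.shape,bool);roi[155:215,262:418]=1
for c in blobs(roi&(H<16)&(H>3)&(S>140)&(V>120),15): print("bar@.112",c.mean(0),rect("top",c,.112))
goal([.559,-.3005,.16],-24.5)
E
```

```text
bar@.112 [299.30952381 187.5952381 ] (array([534.8, -83.5]), array([39.4, 11.9]), 9.6)
bar@.112 [350.76315789 182.        ] (array([ 545.7, -193.2]), array([35. , 10.6]), 5.6)
bar@.112 [401.71794872 175.82051282] (array([ 557.6, -302. ]), array([38.2, 10.7]), 64.8)
tcp [ 0.183  -0.649   0.2077] yhead -74.3 -> xyz [ 0.9129 -0.4666  0.0964] roll -0.2764 q [-1.33  0.26  1.61  0.    1.27 -0.04] t 0.1 F [-0.7 -0.6 -0.4] T [-0.006  0.    -0.07 ] w 1.0 g 0.0
```

Request:
{"method": "servo_tool", "body": {
  "targets": [
    {"hand": -1, "x": 0.913, "y": -0.467, "z": 0.05, "roll": -0.276},
    {"hand": -1, "x": 0.913, "y": -0.467, "z": 0.05, "roll": -0.276},
    {"hand": -1, "x": 0.913, "y": -0.467, "z": 0.05, "roll": -0.276},
    {"hand": -1, "x": 0.913, "y": -0.467, "z": 0.05, "roll": -0.276},
    {"hand": -1, "x": 0.913, "y": -0.467, "z": 0.05, "roll": -0.276},
    {"hand": -1, "x": 0.913, "y": -0.467, "z": 0.05, "roll": -0.276},
    {"hand": -1, "x": 0.913, "y": -0.467, "z": 0.05, "roll": -0.276},
    {"hand": -1, "x": 0.913, "y": -0.467, "z": 0.05, "roll": -0.276},
    {"hand": -1, "x": 0.913, "y": -0.467, "z": 0.05, "roll": -0.276},
    {"hand": -1, "x": 0.913, "y": -0.467, "z": 0.05, "roll": -0.276}
  ]
}}

```text
time: 0.93
tool_pos: [0.4892, -0.3649, 0.1881]
tcp_rot: [-2.643, -1.697, 0.0]
wrist_force: [0.5, -0.3, -0.3]
width: 1.001
grip_force: 0.0
```

```bash
python3 -c "
from h import *
goal([.559,-.3005,.16],-24.5)"
```

```text
tcp [ 0.4892 -0.3649  0.1881] yhead -24.6 -> xyz [0.1751 0.0734 0.0561] roll -0.0004 q [-0.68  0.16  1.77 -0.    1.21 -0.25] t 0.9333 F [ 0.5 -0.3 -0.3] T [-0.033 -0.067 -0.002] w 1.001 g 0.0
```

Request:
{"method": "servo_tool", "body": {
  "targets": [
    {"hand": -1, "x": 0.16, "y": 0.067, "z": 0.05, "roll": 0},
    {"hand": -1, "x": 0.16, "y": 0.067, "z": 0.05, "roll": 0},
    {"hand": -1, "x": 0.16, "y": 0.067, "z": 0.05, "roll": 0},
    {"hand": -1, "x": 0.16, "y": 0.067, "z": 0.05, "roll": 0},
    {"hand": -1, "x": 0.16, "y": 0.067, "z": 0.05, "roll": 0},
    {"hand": -1, "x": 0.16, "y": 0.067, "z": 0.05, "roll": 0},
    {"hand": -1, "x": 0.16, "y": 0.067, "z": 0.05, "roll": 0}
  ]
}}

```text
time: 1.52
tool_pos: [0.5513, -0.3093, 0.1641]
tcp_rot: [2.644, 1.695, -0.0]
wrist_force: [-0.7, -0.6, 0.1]
width: 0.998
grip_force: 0.0
```

```bash
python3 - <<'E'
from h import *
goal([.559,-.3005,.087],-24.5)
c=[]
for n in("top","scene"):
    im=read_camera(n)[:,:,::-1]
    a=im[135:225,330:450] if n=="top" else im[70:190,80:240]
    c.append(cv2.resize(a,(400,300),interpolation=2))
cv2.imwrite("pics/c1.png",np.hstack(c))
E
```

```text
tcp [ 0.5513 -0.3093  0.1641] yhead -24.7 -> xyz [0.0226 0.0066 0.1543] roll -0.001 q [-0.55  0.21  1.75 -0.    1.18 -0.12] t 1.5167 F [-0.7 -0.6  0.1] T [ 0.011  0.021 -0.019] w 0.998 g 0.0
```

View pics/c1.png

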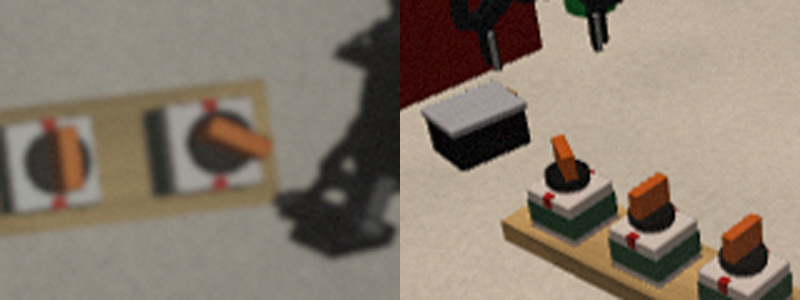

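```bash
python3 - <<'E'
from h import *
for p in([80+94*.4,70+67*.4],[80+200*.4,70+48*.4],[137.6,91+1]):print(ray("scene",[p],.177))
E
```

```text
[[ 0.57506151 -0.36460776  0.177     ]]
[[ 0.48425933 -0.32049258  0.177     ]]
[[ 0.5291528  -0.34894614  0.177     ]]
```

Request:
{"method": "servo_tool", "body": {
  "targets": [
    {"hand": -1, "x": 0.0226, "y": 0.0066, "z": 0.03, "roll": 0},
    {"hand": -1, "x": 0.0226, "y": 0.0066, "z": 0.07, "roll": 0},
    {"hand": -1, "x": 0.0226, "y": 0.0066, "z": 0.1, "roll": 0},
    {"hand": -1, "x": 0.0226, "y": 0.0066, "z": 0.1, "roll": 0},
    {"hand": -1, "x": 0.0226, "y": 0.0066, "z": 0.1, "roll": 0},
    {"hand": -1, "x": 0.0226, "y": 0.0066, "z": 0.1, "roll": 0}
  ]
}}

```text
time: 2.12
tool_pos: [0.56, -0.2999, 0.1147]
tcp_rot: [2.643, 1.696, 0.001]
wrist_force: [-0.3, -0.0, 0.5]
width: 1.0
grip_force: 0.0
```

```bash
python3 - <<'E'
from h import *
goal([.559,-.3005,.087],-24.5)
c=[]
for n in("top","scene"):
    im=read_camera(n)[:,:,::-1]
    a=im[135:225,330:450] if n=="top" else im[70:190,80:240]
    c.append(cv2.resize(a,(400,300),interpolation=2))
cv2.imwrite("pics/c2.png",np.hstack(c))
E
```

```text
tcp [ 0.56   -0.2999  0.1147] yhead -24.6 -> xyz [-0.0018 -0.0015  0.0555] roll -0.0007 q [-0.53  0.26  1.79 -0.    1.09 -0.1 ] t 2.1167 F [-0.3 -0.   0.5] T [ 0.006 -0.014 -0.015] w 1.0 g 0.0
```

View pics/c2.png

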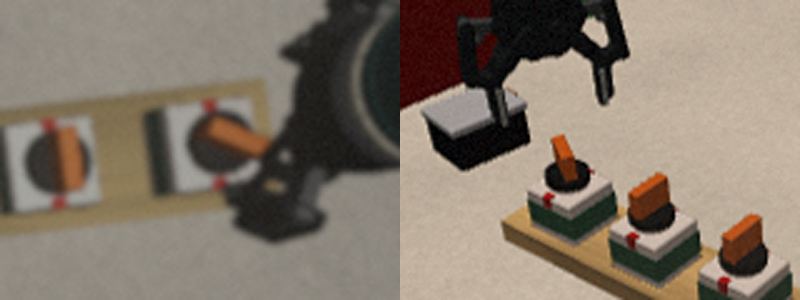

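```bash
python3 - <<'E'
from h import *
for z in(.128,.15,.17):print(z,ray("top",[[411.6,190.5],[330+80,135+62]],z),ray("scene",[[80+105*.4,70+122*.4],[80+203*.4,70+102*.4]],z))
E
```

```text
0.128 [[ 0.52507744 -0.31531238  0.128     ]
 [ 0.51156227 -0.3114917   0.128     ]] [[ 0.58457518 -0.34922319  0.128     ]
 [ 0.49785189 -0.30915771  0.128     ]]
0.15 [[ 0.52377731 -0.30551397  0.15      ]
 [ 0.51064957 -0.30180282  0.15      ]] [[ 0.60361401 -0.31631354  0.15      ]
 [ 0.52023948 -0.27779517  0.15      ]]
0.17 [[ 0.52259538 -0.29660632  0.17      ]
 [ 0.50981985 -0.29299474  0.17      ]] [[ 0.62092203 -0.28639569  0.17      ]
 [ 0.54059184 -0.24928377  0.17      ]]
```

Request:
{"method": "servo_tool", "body": {
  "targets": [
    {"hand": -1, "x": -0.002, "y": -0.0015, "z": 0.03, "roll": 0},
    {"hand": -1, "x": -0.002, "y": -0.0015, "z": 0.053, "roll": 0},
    {"hand": -1, "x": -0.002, "y": -0.0015, "z": 0.053, "roll": 0},
    {"hand": 1, "x": -0.002, "y": -0.0015, "z": 0.053, "roll": 0},
    {"hand": 1, "x": -0.002, "y": -0.0015, "z": 0.053, "roll": 0},
    {"hand": 1, "x": -0.002, "y": -0.0015, "z": 0.053, "roll": 0},
    {"hand": 1, "x": -0.002, "y": -0.0015, "z": 0.053, "roll": 0},
    {"hand": 1, "x": -0.002, "y": -0.0015, "z": 0.053, "roll": 0},
    {"hand": 1, "x": -0.002, "y": -0.0015, "z": 0.053, "roll": 0},
    {"hand": 1, "x": -0.002, "y": -0.0015, "z": 0.053, "roll": 0}
  ],
  "grip_force": 60
}}

```text
time: 3.05
tool_pos: [0.5587, -0.2996, 0.0877]
tcp_rot: [2.643, 1.698, 0.0]
wrist_force: [-0.7, 1.2, 2.5]
width: 0.115
grip_force: 58.7
```

```bash
python3 - <<'E'
from h import *
goal([.559,-.3005,.087],-24.5)
c=[]
for n in("top","scene"):
    im=read_camera(n)[:,:,::-1]
    a=im[135:225,330:450] if n=="top" else im[70:190,80:240]
    c.append(cv2.resize(a,(400,300),interpolation=2))
cv2.imwrite("pics/c3.png",np.hstack(c))
E
```

```text
tcp [ 0.5587 -0.2996  0.0877] yhead -24.6 -> xyz [-0.0015  0.0013  0.0013] roll -0.0004 q [-0.53  0.29  1.81  0.    1.05 -0.1 ] t 3.05 F [-0.7  1.2  2.5] T [0.1   0.211 0.013] w 0.115 g 58.7
```

View pics/c3.png

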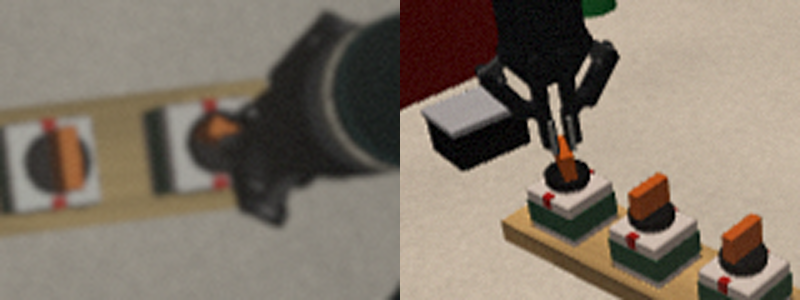

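The picture shows the bar held between the pads by its upper part, about 10 mm of overlap, with the width and force steady. Now I turn it clockwise.

Request:
{"method": "servo_tool", "body": {
  "targets": [
    {"hand": 1, "x": 0, "y": 0, "z": 0, "roll": 0.03},
    {"hand": 1, "x": 0, "y": 0, "z": 0, "roll": 0.06},
    {"hand": 1, "x": 0, "y": 0, "z": 0, "roll": 0.09},
    {"hand": 1, "x": 0, "y": 0, "z": 0, "roll": 0.12},
    {"hand": 1, "x": 0, "y": 0, "z": 0, "roll": 0.15},
    {"hand": 1, "x": 0, "y": 0, "z": 0, "roll": 0.18},
    {"hand": 1, "x": 0, "y": 0, "z": 0, "roll": 0.21},
    {"hand": 1, "x": 0, "y": 0, "z": 0, "roll": 0.24},
    {"hand": 1, "x": 0, "y": 0, "z": 0, "roll": 0.27},
    {"hand": 1, "x": 0, "y": 0, "z": 0, "roll": 0.28}
  ],
  "grip_force": 80
}}

```text
time: 3.98
tool_pos: [0.5598, -0.3008, 0.0878]
tcp_rot: [3.113, 0.404, 0.003]
wrist_force: [0.9, -1.8, 1.6]
width: 0.094
grip_force: 78.4
```

```bash
python3 -c "
from h import *
goal([.559,-.3,.087],-84)"
```

```text
tcp [ 0.5598 -0.3008  0.0878] yhead -75.2 -> xyz [-0.0011 -0.0019  0.0017] roll 0.0489 q [-0.53  0.29  1.81 -0.    1.04  0.78] t 3.9833 F [ 0.9 -1.8  1.6] T [-0.347 -0.125  0.081] w 0.094 g 78.4
```

Request:
{"method": "servo_tool", "body": {
  "targets": [
    {"hand": 1, "x": 0, "y": 0, "z": 0, "roll": 0.015},
    {"hand": 1, "x": 0, "y": 0, "z": 0, "roll": 0.03},
    {"hand": 1, "x": 0, "y": 0, "z": 0, "roll": 0.04},
    {"hand": 1, "x": 0, "y": 0, "z": 0, "roll": 0.04}
  ]
}}

```text
time: 4.32
tool_pos: [0.5598, -0.3008, 0.0879]
tcp_rot: [3.132, 0.213, 0.004]
wrist_force: [0.9, -2.6, 2.5]
width: 0.095
grip_force: 78.4
```

```bash
python3 -c "
from h import *
goal([.559,-.3,.087],-84)"
```

```text
tcp [ 0.5598 -0.3008  0.0879] yhead -82.2 -> xyz [-0.0014 -0.0017  0.0018] roll 0.01 q [-0.53  0.29  1.81 -0.    1.04  0.9 ] t 4.3167 F [ 0.9 -2.6  2.5] T [-0.427 -0.205  0.066] w 0.095 g 78.4
```

Request:
{"method": "servo_tool", "body": {
  "targets": [
    {"hand": 1, "x": 0, "y": 0, "z": 0, "roll": 0.006},
    {"hand": 1, "x": 0, "y": 0, "z": 0, "roll": 0.011},
    {"hand": 1, "x": 0, "y": 0, "z": 0, "roll": 0.011}
  ]
}}

```text
time: 4.57
tool_pos: [0.5597, -0.3004, 0.088]
tcp_rot: [3.136, 0.159, 0.003]
wrist_force: [2.4, -2.5, 3.6]
width: 0.095
grip_force: 78.9
```

```bash
python3 -c "
from h import *
goal([.559,-.3,.087],-84)"
```

```text
tcp [ 0.5597 -0.3004  0.088 ] yhead -84.2 -> xyz [-0.0013 -0.001   0.002 ] roll -0.001 q [-0.53  0.29  1.81 -0.    1.04  0.94] t 4.5667 F [ 2.4 -2.5  3.6] T [-0.534 -0.349  0.061] w 0.095 g 78.9
```

Request:
{"method": "servo_tool", "body": {
  "targets": [
    {"hand": 1, "x": 0, "y": 0, "z": 0, "roll": 0.005},
    {"hand": 1, "x": 0, "y": 0, "z": 0, "roll": 0.011},
    {"hand": 1, "x": 0, "y": 0, "z": 0, "roll": 0.011}
  ]
}}

```text
time: 4.82
tool_pos: [0.5596, -0.3003, 0.0881]
tcp_rot: [3.138, 0.104, 0.003]
wrist_force: [1.7, -3.2, 5.2]
width: 0.093
grip_force: 79.3
```

```bash
python3 -c "
from h import *
goal([.559,-.3,.087],-84)"
```

```text
tcp [ 0.5596 -0.3003  0.0881] yhead -86.2 -> xyz [-0.0012 -0.0007  0.0021] roll -0.0123 q [-0.53  0.29  1.81 -0.    1.04  0.97] t 4.8167 F [ 1.7 -3.2  5.2] T [-0.608 -0.358  0.069] w 0.093 g 79.3
```

```bash
python3 - <<'E'
from h import *
c=[]
for n in("top","scene"):
    im=read_camera(n)[:,:,::-1]
    a=im[150:210,340:420] if n=="top" else im[90:180,90:210]
    c.append(cv2.resize(a,(400,300),interpolation=2))
cv2.imwrite("pics/c4.png",np.hstack(c))
E
```

```text
(no output)
```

View pics/c4.png

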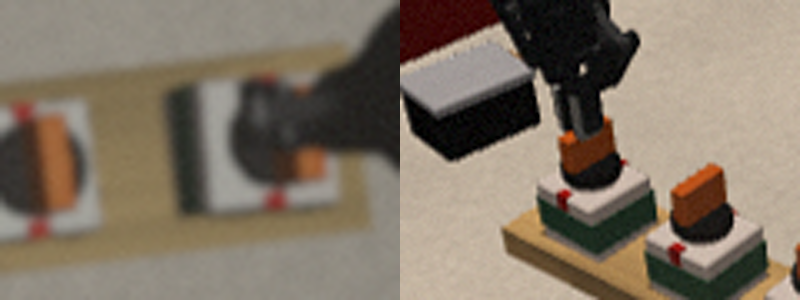

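The bar now looks almost parallel to its neighbour, but I haven't felt the stop. I'll keep turning and watch the joint 6 torque.

Request:
{"method": "servo_tool", "body": {
  "targets": [
    {"hand": 1, "x": 0, "y": 0, "z": 0, "roll": 0.008},
    {"hand": 1, "x": 0, "y": 0, "z": 0, "roll": 0.016},
    {"hand": 1, "x": 0, "y": 0, "z": 0, "roll": 0.016}
  ]
}}

```text
time: 5.17
tool_pos: [0.5596, -0.3004, 0.0881]
tcp_rot: [3.14, 0.025, 0.003]
wrist_force: [2.3, -2.8, 5.7]
width: 0.094
grip_force: 80.1
```

```bash
python3 -c "
from h import *
goal([.559,-.3,.087],-84);print(bot.read_state()['joint_torque'])"
```

```text
tcp [ 0.5596 -0.3004  0.0881] yhead -89.1 -> xyz [-0.0012 -0.0008  0.0021] roll -0.0282 q [-0.53  0.29  1.81 -0.    1.04  1.02] t 5.1667 F [ 2.3 -2.8  5.7] T [-0.756 -0.409  0.217] w 0.094 g 80.1
[  1.14189763 -45.21058917 -28.22834194   0.7429577    1.32633626
   0.43153114]
```

Request:
{"method": "servo_tool", "body": {
  "targets": [
    {"hand": 1, "x": 0, "y": 0, "z": 0, "roll": 0.008},
    {"hand": 1, "x": 0, "y": 0, "z": 0, "roll": 0.016},
    {"hand": 1, "x": 0, "y": 0, "z": 0, "roll": 0.016}
  ]
}}

```text
time: 5.42
tool_pos: [0.5596, -0.3004, 0.0881]
tcp_rot: [3.139, -0.052, 0.003]
wrist_force: [2.3, -3.5, 5.1]
width: 0.098
grip_force: 81.7
```

```bash
python3 -c "
from h import *
goal([.559,-.3,.087],-84);print(bot.read_state()['joint_torque'])"
```

```text
tcp [ 0.5596 -0.3004  0.0881] yhead -91.9 -> xyz [-0.0013 -0.0008  0.0022] roll -0.0439 q [-0.53  0.29  1.81 -0.    1.04  1.07] t 5.4167 F [ 2.3 -3.5  5.1] T [-0.723 -0.379  0.514] w 0.098 g 81.7
[  0.85118897 -45.19630909 -28.19533825   0.92683548   1.3364445
   0.75878916]
```

The torque rose from 0.07 to 0.5 N·m, so the cap is at its stop. I'll ease the twist, open, go slightly lower and grip again.

Request:
{"method": "servo_tool", "body": {
  "targets": [
    {"hand": 1, "x": 0, "y": 0, "z": 0, "roll": -0.02},
    {"hand": -0.3, "x": 0, "y": 0, "z": 0, "roll": -0.02},
    {"hand": -0.3, "x": 0, "y": 0, "z": 0, "roll": -0.02},
    {"hand": -0.3, "x": 0, "y": 0, "z": 0, "roll": -0.03},
    {"hand": -0.3, "x": 0, "y": 0, "z": 0, "roll": -0.033},
    {"hand": -0.3, "x": 0, "y": 0, "z": 0.006, "roll": -0.033},
    {"hand": -0.3, "x": 0, "y": 0, "z": 0.011, "roll": -0.033},
    {"hand": -0.3, "x": 0, "y": 0, "z": 0.011, "roll": -0.033}
  ]
}}

```text
time: 6.08
tool_pos: [0.5576, -0.2988, 0.0801]
tcp_rot: [-3.138, -0.109, 0.004]
wrist_force: [0.0, -0.3, -0.1]
width: 0.649
grip_force: 0.0
```

```bash
python3 - <<'E'
from h import *
goal([.559,-.3,.082],-86)
c=[]
for n in("top","scene"):
    im=read_camera(n)[:,:,::-1]
    a=im[150:210,340:420] if n=="top" else im[90:180,90:210]
    c.append(cv2.resize(a,(400,300),interpolation=2))
cv2.imwrite("pics/c5.png",np.hstack(c))
E
```

```text
tcp [ 0.5576 -0.2988  0.0801] yhead -86.0 -> xyz [ 0.0026  0.0025 -0.0038] roll -0.0 q [-0.53  0.29  1.82  0.    1.03  0.97] t 6.0833 F [ 0.  -0.3 -0.1] T [-0.026  0.074  0.009] w 0.649 g 0.0
```

View pics/c5.png

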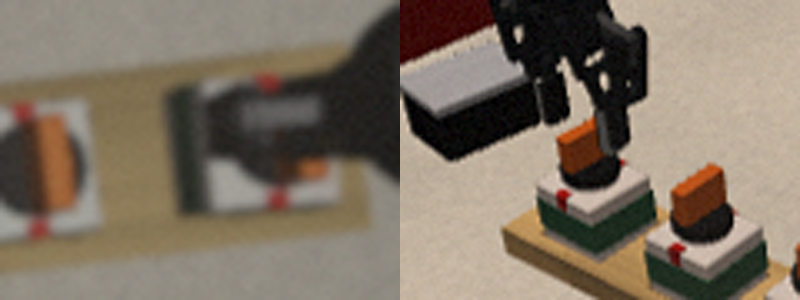

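Request:
{"method": "servo_tool", "body": {
  "targets": [
    {"hand": -0.3, "x": 0.005, "y": 0.0045, "z": -0.002, "roll": 0},
    {"hand": 1, "x": 0.005, "y": 0.0045, "z": -0.002, "roll": 0},
    {"hand": 1, "x": 0.005, "y": 0.0045, "z": -0.002, "roll": 0},
    {"hand": 1, "x": 0.005, "y": 0.0045, "z": -0.002, "roll": 0},
    {"hand": 1, "x": 0.005, "y": 0.0045, "z": -0.002, "roll": 0},
    {"hand": 1, "x": 0.005, "y": 0.0045, "z": -0.002, "roll": 0},
    {"hand": 1, "x": 0.005, "y": 0.0045, "z": -0.002, "roll": 0}
  ],
  "grip_force": 90
}}

```text
time: 6.77
tool_pos: [0.5616, -0.3018, 0.0831]
tcp_rot: [3.139, 0.111, 0.001]
wrist_force: [0.0, 0.1, 3.1]
width: 0.112
grip_force: 88.5
```

```bash
python3 - <<'E'
from h import *
goal([.559,-.3,.082],-86)
E
```

```text
tcp [ 0.5616 -0.3018  0.0831] yhead -86.0 -> xyz [-0.005  -0.0039  0.0022] roll 0.0002 q [-0.53  0.3   1.81  0.    1.04  0.97] t 6.7667 F [0.  0.1 3.1] T [0.075 0.065 0.033] w 0.112 g 88.5
```

Request:
{"method": "servo_tool", "body": {
  "targets": [
    {"hand": 1, "x": 0, "y": 0, "z": 0, "roll": 0.012},
    {"hand": 1, "x": 0, "y": 0, "z": 0, "roll": 0.024},
    {"hand": 1, "x": 0, "y": 0, "z": 0, "roll": 0.024}
  ]
}}

```text
time: 7.02
tool_pos: [0.5614, -0.3018, 0.0831]
tcp_rot: [3.141, -0.006, 0.0]
wrist_force: [-0.9, 0.0, 3.5]
width: 0.116
grip_force: 89.5
```

```bash
python3 - <<'E'
from h import *
goal([.559,-.3,.082],-86)
E
```

```text
tcp [ 0.5614 -0.3018  0.0831] yhead -90.2 -> xyz [-0.0049 -0.0035  0.0022] roll -0.0234 q [-0.53  0.3   1.81 -0.    1.04  1.04] t 7.0167 F [-0.9  0.   3.5] T [0.094 0.067 0.8  ] w 0.116 g 89.5
```

The re-gripped bar took 0.8 N·m at the stop, so the cap is tight. Now I release the twist and lift.

Request:
{"method": "servo_tool", "body": {
  "targets": [
    {"hand": 1, "x": 0, "y": 0, "z": 0, "roll": -0.02},
    {"hand": 1, "x": 0, "y": 0, "z": 0, "roll": -0.02},
    {"hand": 1, "x": 0, "y": 0, "z": -0.02, "roll": -0.02},
    {"hand": 1, "x": 0, "y": 0, "z": -0.05, "roll": -0.02},
    {"hand": 1, "x": 0, "y": 0, "z": -0.09, "roll": -0.02},
    {"hand": 1, "x": 0, "y": 0, "z": -0.14, "roll": -0.02},
    {"hand": 1, "x": 0, "y": 0, "z": -0.2, "roll": -0.02},
    {"hand": 1, "x": 0, "y": 0, "z": -0.26, "roll": -0.02},
    {"hand": 1, "x": 0, "y": 0, "z": -0.3, "roll": -0.02},
    {"hand": 1, "x": 0, "y": 0, "z": -0.3, "roll": -0.02}
  ]
}}

```text
time: 7.85
tool_pos: [0.5639, -0.3032, 0.2387]
tcp_rot: [3.135, 0.089, 0.013]
wrist_force: [0.4, -1.0, -2.1]
width: 0.109
grip_force: 88.4
```

```bash
python3 - <<'E'
from h import *
goal([.561,.303,.235],-103)
c=[]
for n in("top","scene"):
    im=read_camera(n)[:,:,::-1]
    a=im[130:220,320:440] if n=="top" else im[30:180,70:270]
    c.append(cv2.resize(a,(400,300),interpolation=2))
cv2.imwrite("pics/c6.png",np.hstack(c))
E
```

```text
tcp [ 0.5639 -0.3032  0.2387] yhead -86.7 -> xyz [ 0.0629 -1.2107  0.0017] roll 0.0903 q [-0.53  0.18  1.66  0.    1.3   0.98] t 7.85 F [ 0.4 -1.  -2.1] T [-0.053 -0.092  0.013] w 0.109 g 88.4
```

View pics/c6.png

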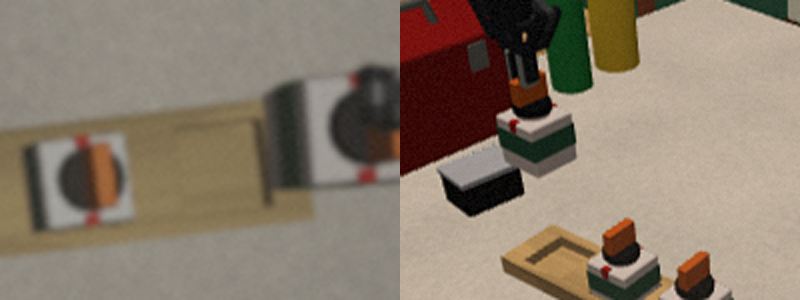

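Request:
{"method": "servo_tool", "body": {
  "targets": [
    {"hand": 1, "x": 0, "y": -0.02, "z": 0, "roll": 0},
    {"hand": 1, "x": 0.003, "y": -0.06, "z": 0, "roll": 0},
    {"hand": 1, "x": 0.006, "y": -0.11, "z": 0, "roll": 0},
    {"hand": 1, "x": 0.009, "y": -0.17, "z": 0, "roll": 0},
    {"hand": 1, "x": 0.012, "y": -0.23, "z": 0, "roll": 0},
    {"hand": 1, "x": 0.015, "y": -0.29, "z": 0, "roll": 0},
    {"hand": 1, "x": 0.018, "y": -0.35, "z": 0, "roll": 0},
    {"hand": 1, "x": 0.021, "y": -0.41, "z": 0, "roll": 0},
    {"hand": 1, "x": 0.024, "y": -0.47, "z": 0, "roll": 0},
    {"hand": 1, "x": 0.027, "y": -0.53, "z": 0, "roll": 0}
  ]
}}

```text
time: 8.78
tool_pos: [0.5569, -0.034, 0.2292]
tcp_rot: [-3.139, -0.091, 0.009]
wrist_force: [0.9, 0.0, -3.3]
width: 0.111
grip_force: 88.4
```

Request:
{"method": "servo_tool", "body": {
  "targets": [
    {"hand": 1, "x": 0.003, "y": -0.06, "z": 0, "roll": 0},
    {"hand": 1, "x": 0.006, "y": -0.12, "z": 0, "roll": 0},
    {"hand": 1, "x": 0.009, "y": -0.18, "z": 0, "roll": 0},
    {"hand": 1, "x": 0.012, "y": -0.24, "z": 0, "roll": 0},
    {"hand": 1, "x": 0.016, "y": -0.3, "z": 0, "roll": 0},
    {"hand": 1, "x": 0.02, "y": -0.36, "z": 0, "roll": 0},
    {"hand": 1, "x": 0.024, "y": -0.42, "z": 0, "roll": 0},
    {"hand": 1, "x": 0.028, "y": -0.47, "z": 0, "roll": 0},
    {"hand": 1, "x": 0.032, "y": -0.51, "z": 0, "roll": 0},
    {"hand": 1, "x": 0.034, "y": -0.54, "z": 0, "roll": 0}
  ]
}}

```text
time: 9.62
tool_pos: [0.5582, 0.2361, 0.2291]
tcp_rot: [3.139, 0.093, -0.009]
wrist_force: [0.8, 0.4, -3.4]
width: 0.112
grip_force: 88.4
```

```bash
python3 - <<'E'
from h import *
goal([.560,.303,.16],-86.7)
E
```

```text
tcp [0.5582 0.2361 0.2291] yhead -86.6 -> xyz [ 0.0122 -0.1334  0.1381] roll 0.0006 q [0.36 0.13 1.73 0.   1.29 1.87] t 9.6167 F [ 0.8  0.4 -3.4] T [ 0.003 -0.059  0.073] w 0.112 g 88.4
```

Request:
{"method": "servo_tool", "body": {
  "targets": [
    {"hand": 1, "x": 0.003, "y": -0.04, "z": 0, "roll": 0},
    {"hand": 1, "x": 0.006, "y": -0.08, "z": 0.0, "roll": 0},
    {"hand": 1, "x": 0.01, "y": -0.115, "z": 0.02, "roll": 0},
    {"hand": 1, "x": 0.012, "y": -0.132, "z": 0.05, "roll": 0},
    {"hand": 1, "x": 0.012, "y": -0.132, "z": 0.08, "roll": 0},
    {"hand": 1, "x": 0.012, "y": -0.132, "z": 0.11, "roll": 0},
    {"hand": 1, "x": 0.012, "y": -0.132, "z": 0.13, "roll": 0},
    {"hand": 1, "x": 0.012, "y": -0.132, "z": 0.14, "roll": 0},
    {"hand": 1, "x": 0.012, "y": -0.132, "z": 0.14, "roll": 0},
    {"hand": 1, "x": 0.012, "y": -0.132, "z": 0.14, "roll": 0}
  ]
}}

```text
time: 10.45
tool_pos: [0.5628, 0.2999, 0.1619]
tcp_rot: [3.14, 0.09, -0.002]
wrist_force: [0.2, 0.2, -1.7]
width: 0.114
grip_force: 88.4
```

```bash
python3 - <<'E'
from h import *
goal([.560,.303,.135],-86.7)
c=[]
for n in("top","scene"):
    im=read_camera(n)[:,:,::-1]
    a=im[125:245,70:230] if n=="top" else im[180:360,270:510]
    c.append(cv2.resize(a,(400,300),interpolation=2))
cv2.imwrite("pics/c7.png",np.hstack(c))
E
```

```text
tcp [0.5628 0.2999 0.1619] yhead -86.7 -> xyz [-0.0051 -0.0064  0.0539] roll -0.0 q [ 0.45  0.23  1.74 -0.    1.18  1.96] t 10.45 F [ 0.2  0.2 -1.7] T [ 0.022 -0.051  0.031] w 0.114 g 88.4
```

View pics/c7.png

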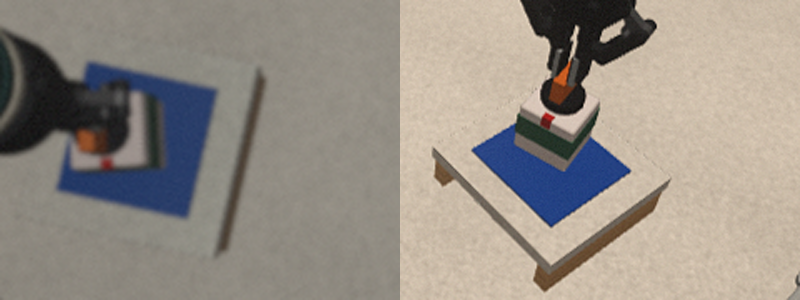

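The tub hangs upright over the pad and near its middle. I'll lower it gently.

Request:
{"method": "servo_tool", "body": {
  "targets": [
    {"hand": 1, "x": -0.004, "y": -0.005, "z": 0.015, "roll": 0},
    {"hand": 1, "x": -0.004, "y": -0.005, "z": 0.03, "roll": 0},
    {"hand": 1, "x": -0.004, "y": -0.005, "z": 0.04, "roll": 0},
    {"hand": 1, "x": -0.004, "y": -0.005, "z": 0.046, "roll": 0},
    {"hand": 1, "x": -0.004, "y": -0.005, "z": 0.049, "roll": 0},
    {"hand": 1, "x": -0.004, "y": -0.005, "z": 0.049, "roll": 0}
  ]
}}

```text
time: 11.05
tool_pos: [0.5604, 0.3026, 0.1373]
tcp_rot: [3.14, 0.091, -0.002]
wrist_force: [-0.5, 0.0, -2.0]
width: 0.111
grip_force: 88.4
```

Request:
{"method": "servo_tool", "body": {
  "targets": [
    {"hand": 1, "x": 0, "y": 0, "z": 0.003, "roll": 0},
    {"hand": 1, "x": 0, "y": 0, "z": 0.005, "roll": 0},
    {"hand": 1, "x": 0, "y": 0, "z": 0.005, "roll": 0},
    {"hand": 1, "x": 0, "y": 0, "z": 0.005, "roll": 0}
  ]
}}

```text
time: 11.38
tool_pos: [0.5609, 0.3029, 0.1358]
tcp_rot: [-3.14, -0.091, -0.0]
wrist_force: [1.0, 0.5, -3.1]
width: 0.11
grip_force: 88.4
```

Request:
{"method": "servo_tool", "body": {
  "targets": [
    {"hand": 1, "x": 0, "y": 0, "z": 0.002, "roll": 0},
    {"hand": 1, "x": 0, "y": 0, "z": 0.004, "roll": 0},
    {"hand": 1, "x": 0, "y": 0, "z": 0.004, "roll": 0},
    {"hand": 1, "x": 0, "y": 0, "z": 0.004, "roll": 0}
  ]
}}

```text
time: 11.72
tool_pos: [0.5614, 0.3032, 0.1351]
tcp_rot: [-3.139, -0.091, -0.003]
wrist_force: [-1.9, -0.6, 4.8]
width: 0.106
grip_force: 89.3
```

```bash
python3 - <<'E'
from h import *
goal([.560,.303,.135],-86.7)
E
```

```text
tcp [0.5614 0.3032 0.1351] yhead -86.7 -> xyz [-0.0028  0.0002  0.0002] roll 0.0001 q [0.46 0.25 1.76 0.   1.13 1.97] t 11.7167 F [-1.9 -0.6  4.8] T [-0.19   0.295  0.011] w 0.106 g 89.3
```

Contact is felt: the force went from -3 to +5 N. Release and retreat.

Request:
{"method": "servo_tool", "body": {
  "targets": [
    {"hand": 0.5, "x": 0, "y": 0, "z": 0, "roll": 0},
    {"hand": 0, "x": 0, "y": 0, "z": 0, "roll": 0},
    {"hand": -0.5, "x": 0, "y": 0, "z": 0, "roll": 0},
    {"hand": -0.5, "x": 0, "y": 0, "z": 0, "roll": 0},
    {"hand": -0.5, "x": 0, "y": 0, "z": -0.02, "roll": 0},
    {"hand": -0.5, "x": 0, "y": 0, "z": -0.06, "roll": 0},
    {"hand": -0.5, "x": 0, "y": 0, "z": -0.12, "roll": 0},
    {"hand": -0.5, "x": 0, "y": 0, "z": -0.18, "roll": 0},
    {"hand": -0.5, "x": 0, "y": 0, "z": -0.2, "roll": 0},
    {"hand": -0.5, "x": 0, "y": 0, "z": -0.2, "roll": 0}
  ]
}}

```text
time: 12.55
tool_pos: [0.5633, 0.304, 0.2389]
tcp_rot: [-3.137, -0.091, -0.012]
wrist_force: [1.2, 0.0, -0.2]
width: 0.748
grip_force: 0.0
```

Request:
{"method": "servo_tool", "body": {
  "targets": [
    {"hand": -0.5, "x": 0, "y": 0.07, "z": -0.06, "roll": 0},
    {"hand": -0.5, "x": 0, "y": 0.14, "z": -0.06, "roll": 0},
    {"hand": -0.5, "x": 0, "y": 0.21, "z": -0.06, "roll": 0},
    {"hand": -0.5, "x": 0, "y": 0.28, "z": -0.06, "roll": 0},
    {"hand": -0.5, "x": 0, "y": 0.34, "z": -0.06, "roll": 0},
    {"hand": -0.5, "x": 0, "y": 0.34, "z": -0.06, "roll": 0},
    {"hand": -0.5, "x": 0, "y": 0.34, "z": -0.06, "roll": 0},
    {"hand": -0.5, "x": 0, "y": 0.34, "z": -0.06, "roll": 0}
  ]
}}

```text
time: 13.22
tool_pos: [0.57, 0.1332, 0.2622]
tcp_rot: [-3.14, -0.09, 0.003]
wrist_force: [-1.4, 0.5, -0.5]
width: 0.749
grip_force: 0.0
```

```bash
python3 - <<'E'
from h import *
c=[]
for n in("top","scene"):
    im=read_camera(n)[:,:,::-1]
    a=im[125:245,70:230] if n=="top" else im[180:360,270:510]
    c.append(cv2.resize(a,(400,300),interpolation=2))
    hsv=cv2.cvtColor(np.ascontiguousarray(im),cv2.COLOR_BGR2HSV); H,S,V=[hsv[...,i].astype(int) for i in range(3)]
    roi=np.zeros(H.shape,bool)
    if n=="top": roi[140:220,85:165]=1
    else: roi[180:310,300:420]=1
    for b in blobs(roi&(H<16)&(H>3)&(S>140)&(V>120),15): print(n,"bar@.164",rect(n,b,.164))
    for b in blobs(roi&((H<4)|(H>174))&(S>120)&(V>80),1): print(n,"red",ray(n,b.mean(0),.12)[0])
cv2.imwrite("pics/c8.png",np.hstack(c))
E
```

```text
top bar@.164 (array([557.1, 301.6]), array([38.1, 13.2]), 4.5)
top red [0.53041088 0.30096993 0.12      ]
top red [0.58344735 0.30372192 0.12      ]
scene bar@.164 (array([560.8, 304.4]), array([40.3, 12.2]), 3.4)
scene red [0.58965168 0.30602329 0.12      ]
```

View pics/c8.png

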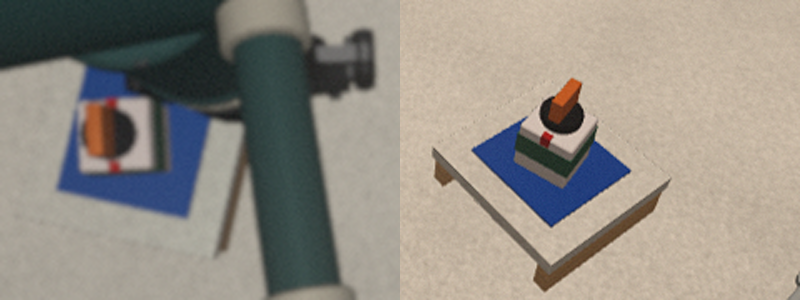

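The tub stands upright and central on the pad. Its bar is at about 3.4 to 4.5° and its marks at 3°, so they are in line.

```bash
python3 -c "
from workcell import *
print(ticket.finish_job())"
```

```text
the job is handed in; nothing more can be done
None
```

The job is handed in: I turned the loose cap clockwise to its stop with the tub still in its pocket, then set the tub upright near the middle of the blue pad, its bar in line with the red marks to within about 1.5°; I never gripped the two tight tubs, and it took about 13 s of the 42 s allowed.

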